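# Show the trainee which stain goes on which sample

## Task

Show a trainee on the microscope's teaching camera which stain goes on which sample. First start the camera by pushing the red-balled toggle lever on the small grey box all the way over, away from the robot, without forcing it, and leave it over; next point at the amber bottle with the yellow cap, and then at the white dish with the green sample, each time holding the fingertips still about 3 cm above the middle of it for two seconds. Touch none of the bottles and dishes, lower the fingertips over no other bottle or dish so that there is no mistaking what is meant, and leave the pen and the timer where they lie.

Things in the scene. Friction and masses are not known exactly. Their poses are not given: they have to be found in the camera images.
- lever (a joint): Toggle lever of the camera box, in rad. 0: leaning 0.5 rad towards the robot (off); 1.0: leaning 0.5 rad away from the robot, against its stop (on). It may start anywhere from 0 to 0.3. It turns about a level axis (the box's y) through the point 22 mm above the box's origin, stays where it is left and needs about 1 N at the ball.
- lever_tip (a point): Centre of the red ball (26 mm in diameter) at the end of the lever's 10 mm thick steel rod, 80 mm from the pivot; 92 to 102 mm above the table as the lever swings.
- lever_base: Small grey box with the lever, fixed to the table at the left or right of the work, 70 mm (its x) by 50 mm (its y) by 25 mm high; a dark drum at the pivot rises to 35 mm. Origin: centre of its underside; z up. Its x axis points away from the robot, turned up to 0.45 rad either way: pushing the ball along +x switches on.
- slidebox: Low blue slide box, 90 by 70 by 30 mm, fixed, on the other side of the work from the lever. Origin: centre of its underside.
- bottle_yellow: Small round dropper bottle of amber glass with a plain paper label and a yellow screw cap, standing upright and loose. Body 40 mm in diameter, cap 28 mm in diameter, 90 mm high in all. Origin: centre of the underside, z up, so the top of the cap is 90 mm above it. The bottle to point at.
- bottle_red: Small round dropper bottle of amber glass with a plain paper label and a red screw cap, standing upright and loose. Body 40 mm in diameter, cap 28 mm in diameter, 90 mm high in all. Origin: centre of the underside, z up, so the top of the cap is 90 mm above it. Not wanted: leave alone.
- bottle_white: Small round dropper bottle of amber glass with a plain paper label and a white screw cap, standing upright and loose. Body 40 mm in diameter, cap 28 mm in diameter, 90 mm high in all. Origin: centre of the underside, z up, so the top of the cap is 90 mm above it. Not wanted: leave alone.
- dish_green: Small round white ceramic sample dish, open at the top, loose, with one green sample disc (38 mm in diameter, top 9 mm above the table) lying in it. Outside diameter 56 mm, 16 mm high. Origin: centre of the underside, z up; the rim is 16 mm above it. The dish to point at.
- dish_blue: Small round white ceramic sample dish, open at the top, loose, with one blue sample disc (38 mm in diameter, top 9 mm above the table) lying in it. Outside diameter 56 mm, 16 mm high. Origin: centre of the underside, z up; the rim is 16 mm above it. Not wanted: leave alone.
- dish_orange: Small round white ceramic sample dish, open at the top, loose, with one orange sample disc (38 mm in diameter, top 9 mm above the table) lying in it. Outside diameter 56 mm, 16 mm high. Origin: centre of the underside, z up; the rim is 16 mm above it. Not wanted: leave alone.
- pen: White marker pen with a blue cap, lying loose at the far side of the work, 135 mm long, 15 mm thick. Origin: on the table under its middle, x along the pen.
- timer: White bench timer lying flat and loose at the far side of the work, 60 by 60 by 20 mm. Origin: centre of its underside.
There are look-alikes about, which are no part of the job. What is shaped like the dish_green but pink or turquoise is not meant.

How it is judged:
By the outcome, as a careful person would: the job done as asked, in the order asked, and still so for the second after the job is handed in, with the robot touching nothing.
It also fails if it takes over 58 s, if anything falls off the work surface, if the arm or the gripper's body presses on something with over 40 N, if the wrist force passes 120 N, or if a joint passes its speed limit or range.

## Robot

A 6-joint arm with a two-finger parallel gripper is mounted at the origin on the work surface. World frame = base frame: x ahead of the robot, y to its left, z up, the work surface at z = 0. Lengths are in m, angles in degrees, forces in N, time in s.
With the tool pointing down it reaches from about 0.25 to 0.725 m from the base axis. Payload 9.7 kg.
Tool frame: the origin (TCP) lies between the finger pads, 19 mm behind the fingertips; this is the grasp point; z points along the fingers, y is the line along which they close (so a half turn about z gives the same grasp; the last joint's range is limited). The gripper opens to 85 mm and grips with 20 to 120 N. Pads are 22 mm wide; open, the fingers measure 114 mm over their backs; the gripper's body (76 mm by 85 mm) begins 54 mm behind the grasp point. The pads swing forward as they close: fully open they stand 13 mm farther back than shut.
Start: joints at [-66.406, 4.979, 10.078, 95.1, 0, 90], TCP at [0.22, -0.504, 0.25] pointing down, gripper open.
Joint ranges: [-179.16, 179.16], [-48.56, 103.87], [-65.8, 70.77], [-126.05, 130.52], [-82.76, 87.17], [-180, 180]. Speed limits (degrees/s): [127.2, 127.2, 147.25, 180, 180, 180].

## Interface

Orientations are given as [roll, pitch, yaw] about the fixed x, y, z axes, in that order (R = Rz(yaw) Ry(pitch) Rx(roll)).
In Python, from workcell import bot gives the robot as it stands. The module is installed in compiled form; this text tells all that it offers.
- The arm moves only by the shell command python3 -m crank 'ROWS' [OPENING] [FORCE]. ROWS is JSON, a list that holds one entry, the list of rows, each a list of 6 numbers: the shift along the world's x, y, z as a fraction of full scale, then the turn, a rotation vector about the world's x, y, z as a fraction of full scale. In form: [[[x, y, z, wx, wy, wz], ...]]. A call has 1 to 20 rows; each row shifts and turns the commanded pose from where the row before left it; what a row does not reach is not made up. Full scale, the value 1, is 20 mm for a shift and 0.12 rad for a turn. A row lasts 1/12 s, in which the tool goes at most 41.7 mm and 7.16 degrees, less where a joint would pass 70% of its speed; a pose out of reach is approached as far as the arm can. A call with a number of a shift or a turn outside -1 to 1 is refused whole. A call with a gripper value outside its range is refused whole. OPENING is the opening, from 0 (shut) to 1 (fully open), set as the call begins (- or left out, the last holds). The fingers move at their own pace and stop on an object; FORCE is the grip in N (left out, the last holds). Time passes only in rows, so rows that do not move let the fingers close. It gives the time, the measured TCP pose, the force, the opening and the grip force at its end, in the units of the state.
- bot.get_obs(): the state, without advancing time (a new reading comes with each control period).
- bot.camera(name): name is "scene" or "top" or "wrist"; returns the picture (384x512x3 uint8, red, green, blue); there is no depth.
- bot.camera_model(name): a dict with "vertical_fov" (degrees; the focal length in pixels is half the picture's height over the tangent of half this angle, whatever the lens; pixels are square), "cx", "cy" (the principal point, pixels), "R" (3x3) and "t" (3): a world point X has camera coordinates R X + t. Camera axes: x right, y down, z forward; pixel columns grow to the right and rows downward; lengths in m; the calibration is good to about 2 mm. A picture is of the moment at which its call begins: read the wrist's pose just before it. camera_model takes no time and is no camera call; for the wrist camera it gives the pose at the moment of the call.
- bot.job_done(): hands the job in; it is judged then, once.
The state is a dict: "time": time; "q": joint angles; "qd": joint speeds; "joint_efforts": joint torques, N m; "ee_pos": TCP position; "tcp_rot": TCP orientation; "wrist_force": force on the tool from outside, world axes, zero at the start; "torque": the same for the moment, N m; "opening": finger opening in m; "grasp_force": force on a finger pad.
Only numpy, scipy, OpenCV 4.12 (cv2) and the standard library are available. Lean on these libraries where they do the work, as an engineer would, in place of code of your own. Each camera call takes 0.05 s, during which the arm holds its last target. There are 200 camera calls.

## Working session

There is one attempt and no reset: what is moved stays moved. The work goes in short steps, Python scripts to look and compute and a shell command to move; the robot and the scene stay as the last step left them, time stands still between calls to the robot, and variables do not carry over. Pictures are saved under pics/ and viewed, at most 10 in all, crops included, and the job is handed in when it is done.

```bash
mkdir -p pics
python3 - <<'E'
from workcell import bot
import cv2,numpy as np
o=bot.get_obs();print(o['time'],o['ee_pos'],o['tcp_rot'],o['opening'])
for n in("top","scene"):
    m=bot.camera_model(n);print(n,m)
    cv2.imwrite(f"pics/{n}0.png",cv2.resize(bot.camera(n)[:,:,::-1],(800,600),interpolation=cv2.INTER_CUBIC))
E
```

```text
0.0 [ 0.22007624 -0.50382924  0.24927817] [-1.79923839e+02 -7.52974107e-04  2.35958436e+01] 0.08556153364503134
top {'vertical_fov': 44.83356761854586, 'cx': 251.29746391488328, 'cy': 184.15856241675502, 'R': array([[-1.83923282e-02, -9.99823923e-01, -3.72091434e-03],
       [-9.76699923e-01,  1.87625753e-02, -2.13787808e-01],
       [ 2.13819979e-01, -2.97838788e-04, -9.76873036e-01]]), 't': array([0.02076133, 0.58551134, 1.07833388])}
scene {'vertical_fov': 55.25314924862798, 'cx': 255.3137957919151, 'cy': 191.52996208924998, 'R': array([[ 0.34056441,  0.94016501, -0.01027839],
       [ 0.6966703 , -0.25967222, -0.66874571],
       [-0.63140033,  0.22059034, -0.74342016]]), 't': array([-0.17977058, -0.34021618,  1.22881731])}
```

View pics/top0.png

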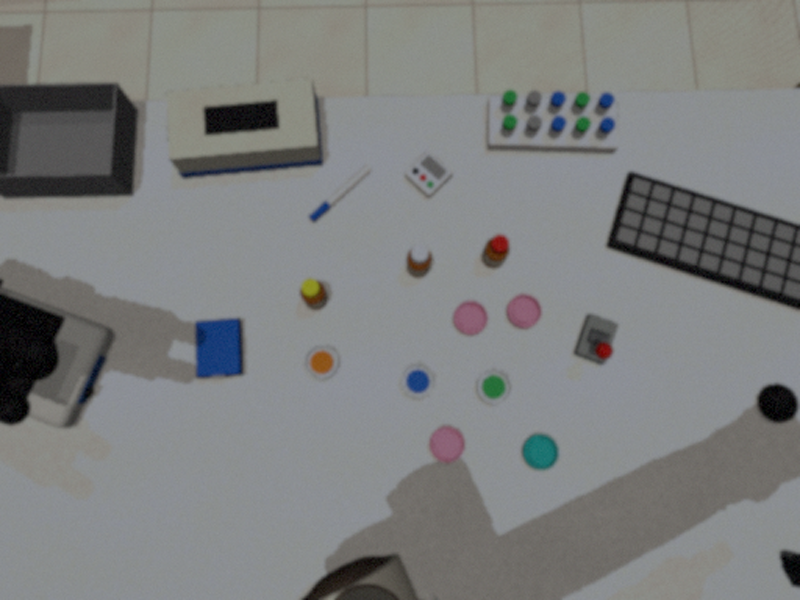

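View pics/scene0.png

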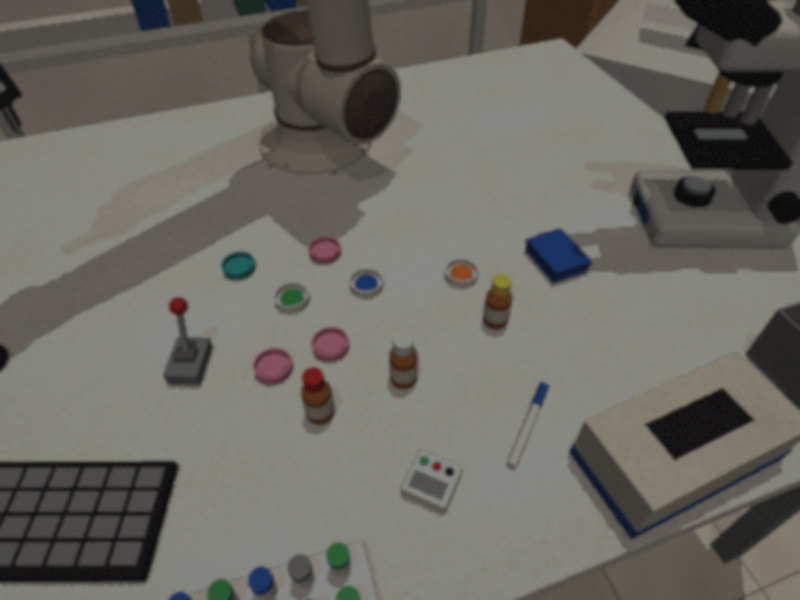

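The top view shows the yellow cap at (311,288), white cap (420,255), red cap (498,243), green-sample dish (493,387), blue (418,381), orange (322,362), pink and turquoise discs, and the lever ball at (603,351) on the box at about (596,340). In the scene view the yellow cap is at (501,284), the green dish at (292,298) and the ball at (179,306).

The lever is on the right, and the slide box on the left. Next I measure by colour blobs and check with a crop.

```bash
cat > h.py <<'E'
from workcell import bot
import cv2,numpy as np
from scipy.optimize import least_squares
def K(m):
    f=192/np.tan(np.radians(m['vertical_fov']/2)); return f,m['cx'],m['cy']
def proj(m,X):
    c=m['R']@np.asarray(X)+m['t'];f,cx,cy=K(m);return np.array([cx+f*c[0]/c[2],cy+f*c[1]/c[2]])
def onz(m,p,z):
    f,cx,cy=K(m);d=m['R'].T@np.array([(p[0]-cx)/f,(p[1]-cy)/f,1]);o=-m['R'].T@m['t'];return o+d*(z-o[2])/d[2]
def tri(ms,ps):
    r=least_squares(lambda X:np.concatenate([proj(m,X)-p for m,p in zip(ms,ps)]),[.45,0,.05]);return r.x,np.abs(r.fun).max()
def blob(im,guess,hue,w=14,smin=110):
    h=cv2.cvtColor(im,cv2.COLOR_RGB2HSV).astype(int)
    d=np.abs((h[...,0]-hue+90)%180-90)
    k=((d<10)&(h[...,1]>smin)&(h[...,2]>40)).astype(np.uint8)
    g=np.round(guess).astype(int);M=np.zeros_like(k);M[g[1]-w:g[1]+w+1,g[0]-w:g[0]+w+1]=1;k*=M
    n,l,s,c=cv2.connectedComponentsWithStats(k);i=1+np.argmax(s[1:,4]);return c[i],s[i]
E
python3 - <<'E'
from h import *
T,S=bot.camera_model("top"),bot.camera_model("scene")
a,b=bot.camera("top"),bot.camera("scene")
q=1.5625
for n,pt,ps,h,z in[("ycap",(311,288),(501,284),28,.09),("rcap",(498,243),(314,378),0,.09),("green",(493,387),(292,298),60,.009),("blue",(418,381),(366,283),110,.009),("orange",(322,362),(461,273),10,.009),("ball",(603,351),(179,306),0,.095)]:
    p,s1=blob(a,np.array(pt)/q,h);r,s2=blob(b,np.array(ps)/q,h)
    X,e=tri([T,S],[p,r]);print(n,p.round(1),s1[2:],r.round(1),s2[2:],X.round(4),"err",e.round(2),"onz",onz(T,p,z).round(4),onz(S,r,z).round(4))
for n,p in[("pink1",(470,318)),("pink2",(523,311)),("pink3",(447,444)),("turq",(540,452)),("white",(420,255)),("box",(596,340)),("timer",(428,174)),("pen",(340,193))]:print(n,onz(T,np.array(p)/q,{"white":.09,"box":.02}.get(n,.01)).round(3))
x,y=int(603/q),int(340/q);A=a[y-30:y+30,x-40:x+40];x,y=int(184/q),int(340/q);B=b[y-35:y+25,x-40:x+40]
x,y=int(311/q),int(300/q);C=a[y-30:y+30,x-40:x+40];x,y=int(493/q),int(387/q);D=a[y-30:y+30,x-40:x+40]
im=cv2.resize(np.vstack([np.hstack([A,B]),np.hstack([C,D])]),(800,600),interpolation=cv2.INTER_CUBIC)
cv2.imwrite("pics/c.png",np.clip(im[:,:,::-1]*1.5,0,255).astype(np.uint8))
E
```

```text
ycap [198.6 184.5] [ 12  12 119] [320.4 182.4] [ 12  14 129] [0.5842 0.1375 0.0775] err 0.02 onz [0.5815 0.136  0.09  ] [0.5944 0.1308 0.09  ]
rcap [319.1 156.3] [ 12  12 106] [200.2 243.3] [ 14  16 178] [ 0.6496 -0.1588  0.0762] err 0.34 onz [ 0.6459 -0.1559  0.09  ] [ 0.6591 -0.1601  0.09  ]
green [315.5 247.1] [ 14  13 132] [186.3 189.7] [12 10 88] [ 0.4337 -0.1485  0.0075] err 0.28 onz [ 0.4337 -0.1476  0.009 ] [ 0.4349 -0.1493  0.009 ]
blue [267.  243.6] [ 13  14 148] [234.  180.2] [13  9 95] [ 0.4446 -0.0271  0.0081] err 0.14 onz [ 0.4446 -0.0268  0.009 ] [ 0.4454 -0.0277  0.009 ]
orange [205.4 231.5] [ 14  14 148] [295.  173.7] [ 13  10 109] [0.478  0.1274 0.0086] err 0.0 onz [0.478  0.1274 0.009 ] [0.4784 0.1272 0.009 ]
ball [385.5 223.6] [10 11 85] [113.5 195.2] [10 10 81] [ 0.4782 -0.3037  0.0957] err 0.74 onz [ 0.4784 -0.3022  0.095 ] [ 0.4771 -0.3052  0.095 ]
pink1 [ 0.545 -0.115  0.01 ]
pink2 [ 0.555 -0.202  0.01 ]
pink3 [ 0.345 -0.071  0.01 ]
turq [ 0.33  -0.216  0.01 ]
white [ 0.631 -0.034  0.09 ]
box [ 0.503 -0.315  0.02 ]
timer [ 0.795 -0.054  0.01 ]
pen [0.763 0.096 0.01 ]
```

View pics/c.png

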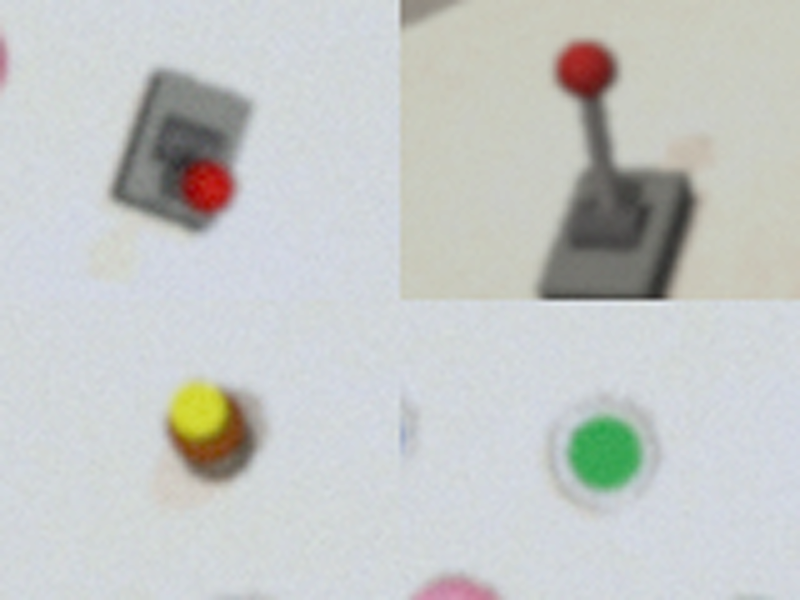

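The crops confirm the yellow-capped amber bottle and the white dish with the green disc. They also show the ball (208,187) at the near end of the box, whose top face runs up and to the right, so its yaw is negative.

Run:
```python
from h import *
T=bot.camera_model("top")
c=[onz(T,(345+u/5,187+v/5),.025)for u,v in[(160,72),(252,103),(205,226),(122,192)]]
c=np.array(c);print(c.round(4));o=c.mean(0);print("centre",o)
for i,j in((3,0),(2,1),(1,0),(2,3)):
    d=c[j]-c[i];print(np.linalg.norm(d),np.arctan2(d[1],d[0]))
ball=np.array([.4782,-.3037])
for y in(-.3,-.35,-.4):
    e=np.array([np.cos(y),np.sin(y)]);n=np.array([-e[1],e[0]]);print(y,(ball-o[:2])@e,(ball-o[:2])@n)
print(bot.camera_model("top")['t'],proj(T,[.22,-.504,.25]))
```

```text
[[ 0.5438 -0.3054  0.025 ]
 [ 0.5271 -0.3503  0.025 ]
 [ 0.4659 -0.3218  0.025 ]
 [ 0.4836 -0.282   0.025 ]]
centre [ 0.50509227 -0.31488552  0.025     ]
0.06458598761605697 -0.372165494963855
0.06750844399445417 -0.4355713719220002
0.047854252001631334 1.2156583722295105
0.043614354464069534 1.153400969384547
-0.3 -0.028996715142704986 0.0027387253324889903
-0.35 -0.029097356016353628 0.001286070904562774
-0.4 -0.029125268653571464 -0.0001697980308520662
[0.02076133 0.58551134 1.07833388] [525.76198622 346.68064626]
```

```bash
python3 -m crank '[[[0.89,0.91,0,0,0,-0.56],[0.89,0.91,0,0,0,-0.56],[0.89,0.91,0,0,0,-0.56],[0.89,0.91,0,0,0,-0.56],[0.89,0.91,0,0,0,-0.56],[0.89,0.91,0,0,0,-0.56],[0.89,0.91,0,0,0,-0.56],[0.89,0.91,0,0,0,-0.56],[0.89,0.91,0,0,0,-0.56],[0.89,0.91,0,0,0,-0.56],[0.89,0.91,0,0,0,-0.56],[0.89,0.91,0,0,0,-0.56],[0,0,0,0,0,0],[0,0,0,0,0,0],[0,0,0,0,0,0]]]' 0 20
python3 -m crank '[[[0,0,-0.9,0,0,0],[0,0,-0.9,0,0,0],[0,0,-0.9,0,0,0],[0,0,-0.9,0,0,0],[0,0,-0.9,0,0,0],[0,0,-0.9,0,0,0],[0,0,-0.9,0,0,0],[0,0,-0.9,0,0,0],[0,0,-0.5,0,0,0],[0,0,0,0,0,0],[0,0,0,0,0,0],[0,0,0,0,0,0]]]'
python3 - <<'E'
from h import *
o=bot.get_obs();p=o['ee_pos'];print(o['time'],p,o['tcp_rot'],o['wrist_force'])
S=bot.camera_model("scene");b=bot.camera("scene")
W=bot.camera("wrist")
x,y=[int(v) for v in proj(S,p)];print(x,y)
A=b[y-50:y+40,x-60:x+60];x0,y0=x-60,y-50;A=cv2.resize(A,(800,600),interpolation=cv2.INTER_CUBIC)
s=800/120
for dz,c in((0,(255,0,255)),(-.019,(0,255,255)),(-.006,(255,255,0))):
    u=(proj(S,p+[0,0,dz])-[x0,y0]+.5)*s;cv2.circle(A,tuple(int(v) for v in u),3,c,-1)
cv2.imwrite("pics/d.png",np.clip(A[:,:,::-1]*1.4,0,255).astype(np.uint8))
E
```

```text
time: 1.45
ee_pos: [0.4335, -0.2857, 0.2498]
tcp_rot: [180.0, 0.0, -22.5]
wrist_force: [-0.7, -0.6, -0.2]
opening: 0.0002
grasp_force: 0.0
time: 2.45
ee_pos: [0.4339, -0.2862, 0.0972]
tcp_rot: [180.0, -0.1, -22.6]
wrist_force: [0.5, -0.6, 0.0]
opening: 0.0002
grasp_force: 0.0
2.45 [ 0.43394614 -0.28620566  0.09719937] [ 1.79983068e+02 -8.03748675e-02 -2.26291064e+01] [ 0.53321431 -0.58365316  0.01495093]
120 178
```

View pics/d.png

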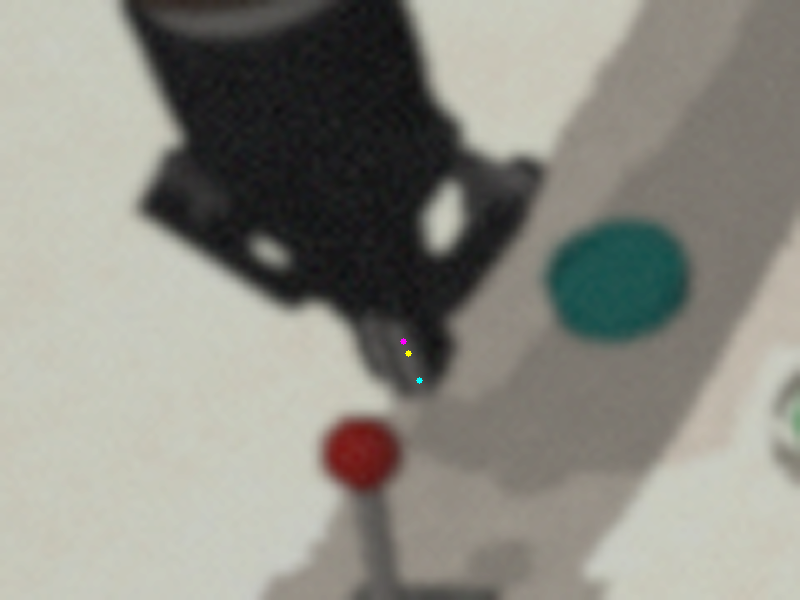

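The tip sits about 19 mm beyond the TCP as described (tip near (415,392)), behind the ball at (362,453) and lined up with it. I push along the box's +x and watch the force.

```bash
python3 -m crank '[[[0.37,-0.152,0,0,0,0],[0.37,-0.152,0,0,0,0],[0.37,-0.152,0,0,0,0],[0.37,-0.152,0,0,0,0],[0.37,-0.152,0,0,0,0],[0.37,-0.152,0,0,0,0],[0.37,-0.152,0,0,0,0],[0.37,-0.152,0,0,0,0],[0.37,-0.152,0,0,0,0],[0,0,0,0,0,0],[0,0,0,0,0,0]]]'
python3 -m crank '[[[0.185,-0.076,0,0,0,0],[0.185,-0.076,0,0,0,0],[0,0,0,0,0,0],[0,0,0,0,0,0]]]'
python3 - <<'E'
from h import *
o=bot.get_obs();p=o['ee_pos'];print(o['time'],p,o['wrist_force'])
d=p[:2]-[.505,-.315];print("along",d@[.925,-.38],"lat",d@[.38,.925])
T,S=bot.camera_model("top"),bot.camera_model("scene");a,b=bot.camera("top"),bot.camera("scene")
g=[.50,-.313,.1]
r,s=blob(b,proj(S,g),0,w=22);print(r,s)
X=onz(S,r,.1);print("scene",X,(X[:2]-[.505,-.315])@[.925,-.38])
cv2.imwrite("pics/e.png",cv2.resize(b[int(r[1])-45:int(r[1])+45,int(r[0])-60:int(r[0])+60,::-1],(800,600),interpolation=cv2.INTER_CUBIC))
E
```

```text
time: 3.47
ee_pos: [0.5007, -0.3131, 0.0957]
tcp_rot: [-180.0, 0.0, -22.6]
wrist_force: [-0.8, -0.1, 0.0]
opening: -0.0004
grasp_force: 0.0
time: 3.8
ee_pos: [0.5079, -0.3161, 0.096]
tcp_rot: [180.0, -0.0, -22.6]
wrist_force: [-0.3, 0.0, 0.2]
opening: -0.0001
grasp_force: 0.0
3.8 [ 0.50786222 -0.31607662  0.09602648] [-0.34833085  0.00368921  0.16517162]
along 0.0030566726526394293 lat 9.176790933725434e-05
[105.28846154 214.99038462] [100 210  12  11 104]
scene [ 0.53168481 -0.32523712  0.1       ] 0.02857355352829585
```

View pics/e.png

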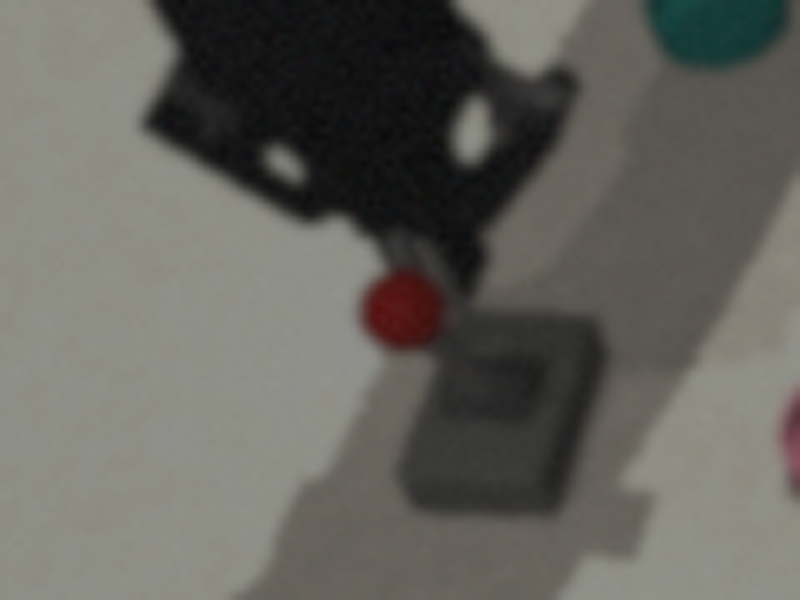

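The ball at (403,310) rests against the fingertips and has moved to +0.029 along the box axis. The stop is at about +0.038, so I continue in small steps.

```bash
for i in 1; do :; done; python3 -m crank '[[[0.14,-0.057,0,0,0,0],[0.14,-0.057,0,0,0,0],[0,0,0,0,0,0],[0,0,0,0,0,0]]]'
python3 -m crank '[[[0.092,-0.038,0,0,0,0],[0,0,0,0,0,0],[0,0,0,0,0,0]]]'
```

```text
time: 4.23
ee_pos: [0.5135, -0.3184, 0.096]
tcp_rot: [180.0, -0.0, -22.6]
wrist_force: [0.3, 0.4, -0.2]
opening: 0.0002
grasp_force: 0.0
time: 4.48
ee_pos: [0.5153, -0.3191, 0.096]
tcp_rot: [180.0, -0.0, -22.6]
wrist_force: [-0.1, 0.9, 0.9]
opening: 0.0
grasp_force: 0.0
```

Run:
```python
from h import *
o=bot.get_obs();p=o['ee_pos']
d=p[:2]-[.505,-.315];print("along",d@[.925,-.38],o['wrist_force'])
S=bot.camera_model("scene");b=bot.camera("scene")
r,s=blob(b,proj(S,[.535,-.328,.095]),0,w=14);X=onz(S,r,.095);print(r,s,X,(X[:2]-[.505,-.315])@[.925,-.38])
```

```text
along 0.011049514528504261 [-0.12093817  0.88598957  0.86235035]
[104.5046729  218.94392523] [ 99 213  12  12 107] [ 0.53708493 -0.32874194  0.095     ] 0.034900501273912296
```

```bash
python3 -m crank '[[[0.092,-0.038,0,0,0,0],[0,0,0,0,0,0],[0,0,0,0,0,0]]]'; python3 -m crank '[[[0.046,-0.019,0,0,0,0],[0,0,0,0,0,0],[0,0,0,0,0,0]]]'; python3 -m crank '[[[0.046,-0.019,0,0,0,0],[0,0,0,0,0,0],[0,0,0,0,0,0]]]'
```

```text
time: 4.78
ee_pos: [0.5171, -0.3198, 0.096]
tcp_rot: [180.0, -0.0, -22.6]
wrist_force: [0.2, 0.4, -0.9]
opening: 0.0002
grasp_force: 0.0
time: 5.03
ee_pos: [0.5179, -0.3202, 0.0959]
tcp_rot: [-180.0, 0.0, -22.6]
wrist_force: [-1.0, 0.1, -0.6]
opening: -0.0002
grasp_force: 0.2
time: 5.28
ee_pos: [0.5189, -0.3206, 0.096]
tcp_rot: [180.0, 0.0, -22.6]
wrist_force: [-0.8, 0.2, -0.4]
opening: 0.0001
grasp_force: 0.3
```

```bash
for x in 1; do python3 -m crank '[[[0.046,-0.019,0,0,0,0],[0,0,0,0,0,0],[0,0,0,0,0,0]]]'; done; python3 -m crank '[[[0.046,-0.019,0,0,0,0],[0,0,0,0,0,0],[0,0,0,0,0,0]]]'
python3 - <<'E'
from h import *
S=bot.camera_model("scene");b=bot.camera("scene")
r,s=blob(b,proj(S,[.54,-.33,.092]),0,w=14);X=onz(S,r,.092);print(r,s,X,(X[:2]-[.505,-.315])@[.925,-.38])
E
```

```text
time: 5.53
ee_pos: [0.5198, -0.321, 0.096]
tcp_rot: [-180.0, -0.0, -22.6]
wrist_force: [0.2, 0.6, -1.5]
opening: 0.0001
grasp_force: 0.3
time: 5.78
ee_pos: [0.5208, -0.3214, 0.096]
tcp_rot: [-180.0, -0.0, -22.6]
wrist_force: [-0.5, 0.1, -0.1]
opening: -0.0002
grasp_force: 0.3
[104.27777778 222.12962963] [ 99 217  12  11 108] [ 0.54263872 -0.33054458  0.092     ] 0.04072275066682533
```

```bash
python3 -m crank '[[[0.046,-0.019,0,0,0,0],[0,0,0,0,0,0],[0,0,0,0,0,0]]]'; python3 -m crank '[[[0.046,-0.019,0,0,0,0],[0,0,0,0,0,0],[0,0,0,0,0,0]]]'
```

```text
time: 6.08
ee_pos: [0.5215, -0.3217, 0.096]
tcp_rot: [-180.0, 0.0, -22.6]
wrist_force: [-1.9, 1.0, 0.7]
opening: 0.0002
grasp_force: 1.0
time: 6.33
ee_pos: [0.5217, -0.3218, 0.0959]
tcp_rot: [-180.0, 0.1, -22.6]
wrist_force: [-6.2, 1.6, 1.9]
opening: -0.0001
grasp_force: 3.3
```

The stop is reached: the tool stalls at 6 N. I back off, rise, and check that the lever stays over.

```bash
python3 -m crank '[[[-0.46,0.19,0,0,0,0],[-0.925,0.38,0,0,0,0],[-0.925,0.38,0,0,0,0],[-0.46,0.19,0,0,0,0],[0,0,1,0,0,0],[0,0,1,0,0,0],[0,0,1,0,0,0],[0,0,1,0,0,0],[0,0,1,0,0,0],[0,0,1,0,0,0],[0,0,1,0,0,0],[0,0,0,0,0,0],[0,0,0,0,0,0]]]'
python3 - <<'E'
from h import *
T,S=bot.camera_model("top"),bot.camera_model("scene");a,b=bot.camera("top"),bot.camera("scene")
r,s=blob(b,proj(S,[.54,-.33,.092]),0,w=14);X=onz(S,r,.092);print(r,s,X,(X[:2]-[.505,-.315])@[.925,-.38])
try:
  p,s=blob(a,proj(T,[.54,-.33,.092]),0,w=14);print(p,s,onz(T,p,.092))
except Exception as e:print(e)
p=bot.get_obs()['ee_pos'];print(p,"to bottle",(np.array([.583,.1365,.139])-p)/.02,"yz over dish",np.array([.434,-.148,.062])-[.583,.1365,.139])
E
```

```text
time: 7.42
ee_pos: [0.4678, -0.2997, 0.2372]
tcp_rot: [180.0, -0.2, -22.6]
wrist_force: [0.5, 0.4, -0.7]
opening: 0.0001
grasp_force: 0.0
[103.97938144 222.58762887] [ 99 218  12  10  97] [ 0.54363181 -0.3312093   0.092     ] 0.04189395757156301
[395.09859155 197.09859155] [391 193   9   9  71] [ 0.54155147 -0.33079824  0.092     ]
[ 0.46715589 -0.29927704  0.23519708] to bottle [ 5.79220558 21.78885177 -4.80985392] yz over dish [-0.149  -0.2845 -0.077 ]
```

The lever stays over, at +0.042 measured (the ball blob is the same in both views). Now the yellow bottle, travelling high.

```bash
python3 -m crank '[[[0.28,1,0,0,0,0],[0.28,1,0,0,0,0],[0.28,1,0,0,0,0],[0.28,1,0,0,0,0],[0.28,1,0,0,0,0],[0.28,1,0,0,0,0],[0.28,1,0,0,0,0],[0.28,1,0,0,0,0],[0.28,1,0,0,0,0],[0.28,1,0,0,0,0],[0.28,1,0,0,0,0],[0.28,1,0,0,0,0],[0.28,1,0,0,0,0],[0.28,1,0,0,0,0],[0.28,1,0,0,0,0],[0.28,1,0,0,0,0],[0.28,1,0,0,0,0],[0.28,1,0,0,0,0],[0.28,0.9,0,0,0,0],[0.28,0.9,0,0,0,0]]]'; python3 -m crank '[[[0.1,0.9,0,0,0,0],[0.1,0.9,0,0,0,0],[0,0,0,0,0,0],[0,0,0,0,0,0],[0,0,0,0,0,0]]]'
python3 - <<'E'
from h import *
o=bot.get_obs();p=o['ee_pos'];print(p,o['tcp_rot'],"units",(np.array([.583,.137,.139])-p)/.02)
m=bot.camera_model("wrist");w=bot.camera("wrist");print(proj(m,[.583,.137,.09]),proj(m,p+[0,0,-.019]))
cv2.imwrite("pics/w.png",cv2.resize(w[:,:,::-1],(800,600)))
E
```

```text
time: 9.18
ee_pos: [0.5371, -0.0551, 0.236]
tcp_rot: [-173.2, 0.0, -9.1]
wrist_force: [-0.5, -1.1, 0.3]
opening: 0.0001
grasp_force: 0.0
time: 9.6
ee_pos: [0.538, -0.0381, 0.236]
tcp_rot: [-172.5, 0.0, -7.7]
wrist_force: [-0.4, -0.2, -0.8]
opening: 0.0001
grasp_force: 0.0
[ 0.53800516 -0.03805606  0.23604337] [-1.72529435e+02  4.37361299e-02 -7.67001295e+00] units [ 2.24974193  8.75280294 -4.85216849]
[ 85.74590357 159.94840021] [256.03096976 249.19228395]
```

View pics/w.png

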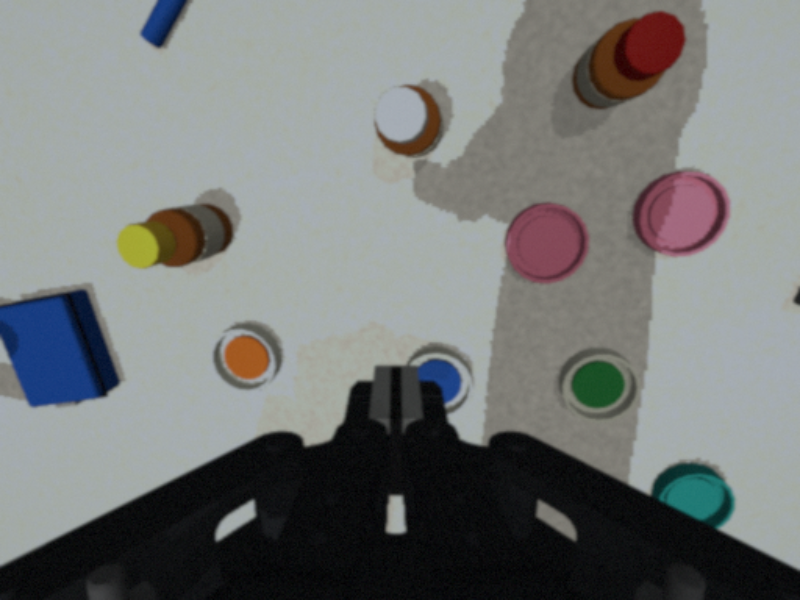

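The wrist view shows the yellow cap at (137,245) where predicted (134,250), but the arm fell short and tilted. I look at the joints.

Run:
```python
from h import *
o=bot.get_obs();print(np.round(o['q'],2),np.round(o['joint_efforts'],1),np.round(o['wrist_force'],1),o['time'])
```

```text
[ -7.74   3.08   6.27  93.24   7.47 179.95] [  0.3 -50.1  46.7   0.    0.4  -0. ] [-0.4 -0.4  0.3] 9.65
```

```bash
python3 -m crank '[[[0,0.5,0,0,0,0],[0,0.5,0,0,0,0],[0,0,0,0,0,0],[0,0,0,0,0,0]]]'
python3 - <<'E'
from h import *
o=bot.get_obs();print(np.round(o['q'],2),o['ee_pos'],o['tcp_rot'])
E
```

```text
time: 9.98
ee_pos: [0.5368, -0.0276, 0.236]
tcp_rot: [-172.1, 0.0, -6.8]
wrist_force: [-0.5, -0.5, -0.8]
opening: 0.0002
grasp_force: 0.0
[ -6.85   2.81   5.95  93.2    7.91 179.94] [ 0.53678913 -0.02760665  0.23602437] [-1.72094187e+02  4.47533706e-02 -6.79441960e+00]
```

Joint 6 sits at its 180° limit. I yaw positively to free it, take out the tilt, then go on.

```bash
python3 -m crank '[[[0,0,0,0,0,0.9],[0,0,0,0,0,0.9],[0,0,0,0,0,0.9],[0,0,0,0,0,0.9],[0,0,0,0,0,0.9],[0,0,0,0,0,0.9],[0,0,0,0,0,0.9],[0,0,0,0,0,0.9],[0,0,0,-0.42,-0.39,0],[0,0,0,-0.42,-0.39,0],[0,0,0,0,0,0],[0,0,0,0,0,0]]]'
python3 - <<'E'
from h import *
from scipy.spatial.transform import Rotation as Ro
o=bot.get_obs();p=o['ee_pos'];R=Ro.from_euler('xyz',o['tcp_rot'],degrees=True);G=Ro.from_euler('xyz',[180,0,43],degrees=True)
print(np.round(o['q'],1),p,o['tcp_rot'],"units",(np.array([.583,.137,.139])-p)/.02,"rot",(G*R.inv()).as_rotvec()/.12)
E
```

```text
time: 10.98
ee_pos: [0.5364, -0.0273, 0.2366]
tcp_rot: [-179.9, -0.0, 42.7]
wrist_force: [-0.2, 0.4, -0.4]
opening: -0.0004
grasp_force: 0.0
[-2.900e+00  3.000e+00  6.400e+00  9.350e+01  1.000e-01  1.343e+02] [ 0.53641396 -0.02731864  0.23655383] [-1.79941121e+02 -2.42951319e-02  4.27372356e+01] units [ 2.32930208  8.21593222 -4.8776917 ] rot [-0.00868034 -0.00323614  0.03821571]
```

```bash
python3 -m crank '[[[0.23,0.82,0,0,0,0],[0.23,0.82,0,0,0,0],[0.23,0.82,0,0,0,0],[0.23,0.82,0,0,0,0],[0.23,0.82,0,0,0,0],[0.23,0.82,0,0,0,0],[0.23,0.82,0,0,0,0],[0.23,0.82,0,0,0,0],[0.23,0.82,0,0,0,0],[0.23,0.82,0,0,0,0],[0,0,0,0,0,0],[0,0,0,0,0,0],[0,0,0,0,0,0]]]'
python3 - <<'E'
from h import *
o=bot.get_obs();p=o['ee_pos']
print(np.round(o['q'],1),p,o['tcp_rot'])
T,S=bot.camera_model("top"),bot.camera_model("scene");a,b=bot.camera("top"),bot.camera("scene")
m=bot.camera_model("wrist");w=bot.camera("wrist");print(proj(m,[.583,.137,.09]))
try: c,s=blob(w,proj(m,[.583,.137,.09]),28,w=80);print("wrist cap",c,s,onz(m,c,.09))
except Exception as e:print(e)
cv2.imwrite("pics/w2.png",cv2.resize(w[:,:,::-1],(800,600)))
E
```

```text
time: 12.07
ee_pos: [0.5829, 0.1356, 0.2357]
tcp_rot: [-179.9, 0.1, 42.7]
wrist_force: [-0.3, -1.3, -0.1]
opening: 0.0003
grasp_force: 0.0
[ 13.1  11.6  15.9  94.4   0.  150.4] [0.5828768  0.1356     0.23565311] [-1.79918028e+02  7.66761847e-02  4.26692122e+01]
[251.56600206 185.13028459]
wrist cap [254.71038961 182.56233766] [240 167  31  32 770] [0.5866799  0.13652609 0.09      ]
```

View pics/w2.png

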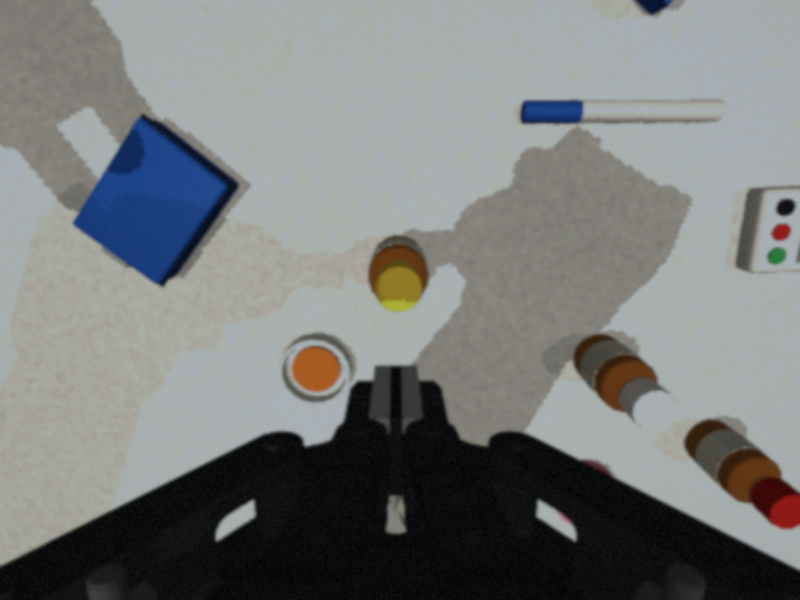

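The yellow cap at (398,287) is under the tool within 3 mm; the nearest others are well clear. I descend and hold.

```bash
python3 -m crank '[[[0.1,0.05,-0.6,0,0,0],[0,0,-0.8,0,0,0],[0,0,-0.8,0,0,0],[0,0,-0.8,0,0,0],[0,0,-0.8,0,0,0],[0,0,-0.6,0,0,0],[0,0,-0.45,0,0,0],[0,0,0,0,0,0],[0,0,0,0,0,0],[0,0,0,0,0,0],[0,0,0,0,0,0],[0,0,0,0,0,0],[0,0,0,0,0,0],[0,0,0,0,0,0],[0,0,0,0,0,0],[0,0,0,0,0,0],[0,0,0,0,0,0],[0,0,0,0,0,0],[0,0,0,0,0,0],[0,0,0,0,0,0]]]'; python3 -m crank '[[[0,0,0,0,0,0],[0,0,0,0,0,0],[0,0,0,0,0,0],[0,0,0,0,0,0],[0,0,0,0,0,0],[0,0,0,0,0,0],[0,0,0,0,0,0],[0,0,0,0,0,0],[0,0,0,0,0,0],[0,0,0,0,0,0],[0,0,0,0,0,0],[0,0,0,0,0,0],[0,0,0,0,0,0],[0,0,0,0,0,0],[0,0,0,0,0,0],[0,0,0,0,0,0],[0,0,0,0,0,0],[0,0,0,0,0,0]]]'
python3 - <<'E'
from h import *
o=bot.get_obs();p=o['ee_pos'];print(o['time'],p)
S=bot.camera_model("scene");b=bot.camera("scene")
x,y=[int(v) for v in proj(S,p-[0,0,.04])];cv2.imwrite("pics/y.png",np.clip(cv2.resize(b[y-45:y+45,x-60:x+60,::-1],(800,600),interpolation=cv2.INTER_CUBIC)*1.4,0,255))
E
```

```text
time: 13.88
ee_pos: [0.5848, 0.1372, 0.139]
tcp_rot: [-180.0, 0.0, 42.7]
wrist_force: [-0.8, 0.4, -0.6]
opening: -0.0002
grasp_force: 0.0
time: 15.38
ee_pos: [0.5849, 0.1372, 0.139]
tcp_rot: [-180.0, 0.0, 42.7]
wrist_force: [-0.6, -0.9, -0.2]
opening: 0.0003
grasp_force: 0.0
15.3833 [0.58486699 0.13719293 0.13899387][ WARN:0@1.343] global loadsave.cpp:1063 imwrite_ Unsupported depth image for selected encoder is fallbacked to CV_8U.
```

View pics/y.png

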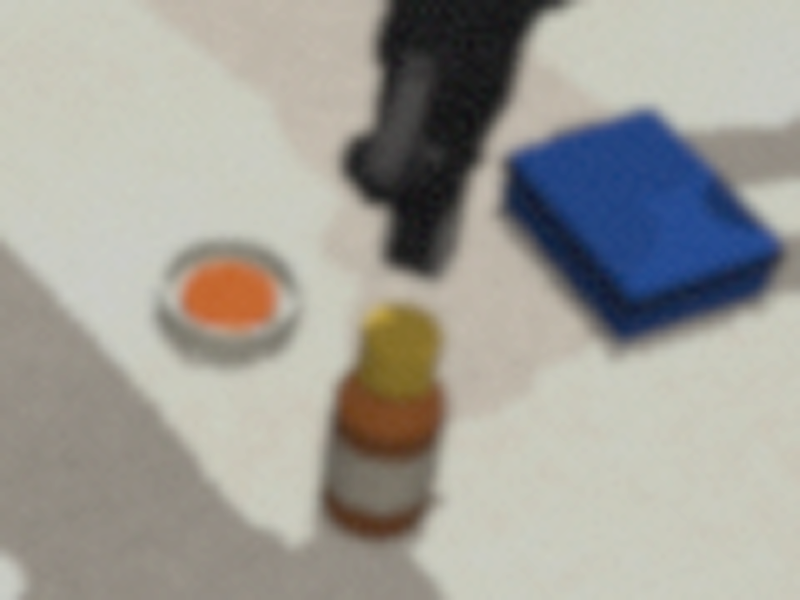

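The fingertips (415,268) stand just above the yellow cap (402,320) with nothing touched. I hold a little longer, then rise and travel high to the green dish.

```bash
python3 -m crank '[[[0,0,0,0,0,0],[0,0,0,0,0,0],[0,0,0,0,0,0],[0,0,0,0,0,0],[0,0,0,0,0,0],[0,0,0,0,0,0],[0,0,0,0,0,0],[0,0,0,0,0,0],[0,0,0.8,0,0,0],[0,0,1,0,0,0],[0,0,1,0,0,0],[0,0,1,0,0,0],[0,0,1,0,0,0]]]'; python3 -m crank '[[[-0.5,-0.95,0,0,0,0],[-0.5,-0.95,0,0,0,0],[-0.5,-0.95,0,0,0,0],[-0.5,-0.95,0,0,0,0],[-0.5,-0.95,0,0,0,0],[-0.5,-0.95,0,0,0,0],[-0.5,-0.95,0,0,0,0],[-0.5,-0.95,0,0,0,0],[-0.5,-0.95,0,0,0,0],[-0.5,-0.95,0,0,0,0],[-0.5,-0.95,0,0,0,0],[-0.5,-0.95,0,0,0,0],[-0.5,-0.95,0,0,0,0],[-0.5,-0.95,0,0,0,0],[-0.5,-0.95,0,0,0,0],[0,0,0,0,0,0],[0,0,0,0,0,0],[0,0,0,0,0,0]]]'
python3 - <<'E'
from h import *
o=bot.get_obs();p=o['ee_pos'];print(p,o['tcp_rot'],np.round(o['q'],1))
m=bot.camera_model("wrist");w=bot.camera("wrist");g=proj(m,[.434,-.148,.009]);print(g)
c,s=blob(w,g,60,w=40);print(c,s,onz(m,c,.009))
E
```

```text
time: 16.52
ee_pos: [0.5847, 0.1371, 0.236]
tcp_rot: [-180.0, 0.0, 42.7]
wrist_force: [0.1, 0.6, -0.2]
opening: -0.0002
grasp_force: 0.0
time: 18.02
ee_pos: [0.435, -0.1477, 0.2351]
tcp_rot: [-180.0, 0.0, 42.7]
wrist_force: [0.4, -0.7, 0.1]
opening: -0.0001
grasp_force: 0.0
[ 0.43495521 -0.1476864   0.23506608] [-1.79984607e+02  7.91226700e-03  4.26580065e+01] [-18.8  -7.7  -4.   93.7   0.  118.6]
[252.39601868 170.32503283]
[253.89812332 171.76273458] [239 157  31  31 746] [ 0.43393324 -0.15042603  0.009     ]
```

```bash
python3 -m crank '[[[-0.05,-0.07,-0.6,0,0,0],[0,0,-0.9,0,0,0],[0,0,-0.9,0,0,0],[0,0,-0.9,0,0,0],[0,0,-0.9,0,0,0],[0,0,-0.9,0,0,0],[0,0,-0.9,0,0,0],[0,0,-0.9,0,0,0],[0,0,-0.8,0,0,0],[0,0,-0.5,0,0,0],[0,0,-0.4,0,0,0],[0,0,0,0,0,0],[0,0,0,0,0,0],[0,0,0,0,0,0],[0,0,0,0,0,0]]]'; python3 -m crank '[[[0,0,0,0,0,0],[0,0,0,0,0,0],[0,0,0,0,0,0],[0,0,0,0,0,0],[0,0,0,0,0,0],[0,0,0,0,0,0],[0,0,0,0,0,0],[0,0,0,0,0,0],[0,0,0,0,0,0],[0,0,0,0,0,0],[0,0,0,0,0,0],[0,0,0,0,0,0],[0,0,0,0,0,0],[0,0,0,0,0,0],[0,0,0,0,0,0],[0,0,0,0,0,0],[0,0,0,0,0,0],[0,0,0,0,0,0],[0,0,0,0,0,0],[0,0,0,0,0,0]]]'
python3 -m crank '[[[0,0,0,0,0,0],[0,0,0,0,0,0],[0,0,0,0,0,0],[0,0,0,0,0,0],[0,0,0,0,0,0],[0,0,0,0,0,0],[0,0,0,0,0,0],[0,0,0,0,0,0],[0,0,0,0,0,0],[0,0,0,0,0,0]]]'
python3 - <<'E'
from h import *
S=bot.camera_model("scene");b=bot.camera("scene")
x,y=[int(v) for v in proj(S,[.46,-.2,.05])];cv2.imwrite("pics/g.png",np.clip(cv2.resize(b[y-60:y+60,x-80:x+80,::-1],(800,600),interpolation=cv2.INTER_CUBIC)*1.4,0,255).astype(np.uint8))
E
```

```text
time: 19.32
ee_pos: [0.4344, -0.1494, 0.0639]
tcp_rot: [179.9, -0.0, 42.7]
wrist_force: [0.1, 0.3, 0.5]
opening: 0.0003
grasp_force: 0.0
time: 20.98
ee_pos: [0.4339, -0.1492, 0.063]
tcp_rot: [-180.0, 0.0, 42.7]
wrist_force: [0.1, 0.8, -0.1]
opening: -0.0004
grasp_force: 0.0
time: 21.82
ee_pos: [0.4339, -0.1492, 0.063]
tcp_rot: [-180.0, 0.0, 42.7]
wrist_force: [0.2, -0.5, -0.2]
opening: 0.0001
grasp_force: 0.0
```

View pics/g.png

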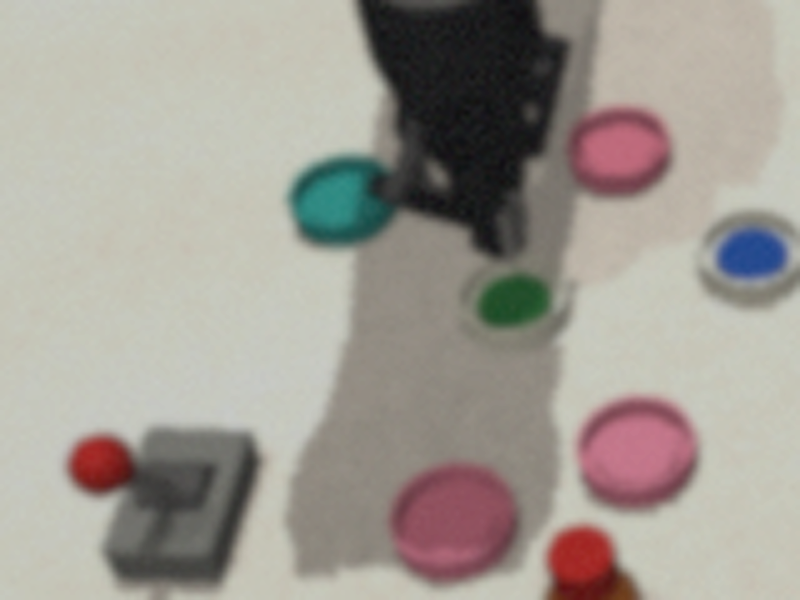

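The fingertips (498,250) are just above the green dish (513,300), and the lever ball (100,463) is still over. I rise and hand in.

```bash
python3 -m crank '[[[0,0,0.5,0,0,0],[0,0,1,0,0,0],[0,0,1,0,0,0],[0,0,1,0,0,0],[0,0,1,0,0,0],[0,0,1,0,0,0],[0,0,1,0,0,0],[0,0,1,0,0,0],[0,0,0.5,0,0,0],[0,0,0,0,0,0],[0,0,0,0,0,0],[0,0,0,0,0,0]]]'; python3 -c "
from workcell import bot
print(bot.job_done())"
```

```text
time: 22.87
ee_pos: [0.4336, -0.1491, 0.2219]
tcp_rot: [-179.9, 0.1, 42.7]
wrist_force: [0.1, 0.1, -0.4]
opening: 0.0002
grasp_force: 0.0
the job is handed in; nothing more can be done
None
```

I pushed the lever to its stop and it stayed over, then held over the yellow-capped bottle and the green-sample dish for over 2 s each without touching them, and handed the job in at 22.9 s; no verdict was returned.

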